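# Lock the panel jig: line up the slotted disc and shoot the bar home

### The job

Lock the panel jig on the bench: with the fingertips, turn the slotted disc (two posts stand on it to push against) until its slot lines up with the steel bar, then push the bar (it has an upright tab at its tail) through the slot until its nose is fully home against the end stop. Only push, lift nothing, leave the screwdriver, glue bottle and tub where they are, and finish clear of everything.

Things in the scene. Friction and masses are not known exactly. Their poses are not given: they have to be found in the camera images.
- jig: Fixed white board 530 x 120 mm on the bench, at another place and yaw each time. Origin on the disc's axis at bench level, z up, +x is the way the bar is pushed. Along x in mm: bar rail -250 to -53, disc at 0, receiving rail 53 to 80, end stop, dark blue drilled panel 100 to 265. Rails: 50 wide, cheeks 33 high, floor 20 high (receiving 18), 24 (receiving 32) between cheeks.
- disc (a joint): Angle (rad, counter-clockwise from above) of the steel disc, 100 mm across, top 36 mm above the bench, with a bevel-mouthed slot 28 mm wide right across it, open on top, floor at bar level. The slot is in line with the bar at 0 and equally at pi; range -0.6 to 3.74, start 0.6 to 2.54. Stays where left (friction 0.16 N m). The bar enters within about 0.08 rad of the line.
- post_a (a point): Centre of the top of one of two round steel posts on the disc, 14 mm in diameter, 36 to 66 mm above the bench, 34 mm from the disc's axis, 90 degrees from the slot: towards the jig's +y at disc angle 0. Turns with the disc.
- post_b (a point): Centre of the top of the other, equal post, opposite post_a.
- strap (a point): Centre of the top of the keeper strap that crosses over the bar rail at jig x -72 to -58 mm, 50 mm wide, top 42 mm above the bench (screw heads 45). An equal strap, 10 mm long, crosses the receiving rail at jig x 55 to 65 mm.
- bar: Loose steel bar 20 mm wide, 14 high, 172 long, about 0.42 kg, lying on the rail floor (underside 20 mm above the bench). Origin at the tip of its rounded nose, on the underside; its x points forward like the jig's x. Starts with the nose 53 to 70 mm before the disc's axis, under the strap; home is nose at jig x = 80 mm. Slides with less than 8 N.
- tab (a point): Centre of the rear face of the bar's upright tab, 172 mm behind the nose tip and 54 mm above the bench. The tab is 44 mm wide, 12 mm thick, from 34 to 74 mm above the bench; the space behind it is free. When the bar is home this point is at jig x = -92 mm.
- stop (a point): Centre of the near face of the end stop, jig x = 80 mm, 27 mm above the bench (the stop is 50 mm wide and reaches up to 44 mm): where the nose must arrive.
- driver: Bystander: loose screwdriver 200 mm long with a blue handle, lying on the bench about 125 mm to the jig's +y side of the bar rail. Origin at its underside.
- glue: Bystander: loose white glue bottle, 52 mm in diameter, 115 mm tall, standing about 165 mm to the jig's -y side of the disc. Origin at its underside.
- tub: Bystander: loose grey open tub, 72 mm in diameter, 60 mm tall, standing about 150 mm to the jig's -y side of the bar rail. Origin at its underside.
Mind the look-alikes: they are no part of the job. Of the things that look like the bar, the middle-sized one is meant.

How it is judged:
By the outcome, as a careful person would: the job done as asked, in the order asked, and still so for the second after the job is handed in, with the robot touching nothing.
It also fails if it takes over 48 s, if anything falls off the work surface, if the arm or the gripper's body presses on something with over 40 N, if the wrist force passes 120 N, or if a joint passes its speed limit or range.

### The arm

A 6-joint arm with a two-finger parallel gripper is mounted at the origin on the work surface. World frame = base frame: x ahead of the robot, y to its left, z up, the work surface at z = 0. Lengths are in m, angles in degrees, forces in N, time in s.
With the tool pointing down it reaches from about 0.375 to 0.9 m from the base axis. Payload 3.1 kg.
Tool frame: the origin (TCP) lies midway between the tips of the shut fingers; the grasp point (between the pads) lies 19 mm behind it; z points along the fingers, y is the line along which they close (so a half turn about z gives the same grasp; the last joint's range is limited). The gripper opens to 87 mm and grips with 3 to 60 N. Pads are 19 mm wide; open, the fingers measure 117 mm over their backs; the gripper's body (75 mm by 190 mm) begins 51 mm behind the grasp point.
Start: joints at [59.903, 30.224, 82.088, -0, 67.689, -10.227], TCP at [0.212, 0.588, 0.223] pointing down, gripper open.
Joint ranges: [-176.69, 176.69], [-43.24, 126.21], [12.49, 139.97], [-82, 262], [0, 151.66], [-163.58, 163.58]. Speed limits (degrees/s): [159.86, 159.86, 180, 180, 180, 180].

### API

Orientations are given as a 3x3 rotation matrix whose columns are the frame's x, y, z axes.
In Python, from rig import read_state, capture, camera_info, hand_in gives the robot as it stands.
- The arm moves only by the tool drive_tool, never from a script. Its argument "motion" is a list of rows, each a list of 2 entries, a list of its own where there are three numbers: the shift along the tool's x, y, z in mm, then the turn, a rotation vector about the tool's x, y, z in rad. A call has 1 to 5 rows; each row shifts and turns the commanded pose from where the row before left it, along the tool's axes as they then stand; what a row does not reach is not made up. A row lasts 1/10 s, in which the tool goes at most 50 mm and 8.59 degrees, less where a joint would pass 70% of its speed; a pose out of reach is approached as far as the arm can. A call is refused whole if a number of a shift passes 50 or a number of a turn 0.15, either way. A call with a gripper value outside its range is refused whole. "gripper" is the opening, from 0 (shut) to 1 (fully open), set as the call begins (left out, the last holds). The fingers move at their own pace and stop on an object; the grip force is fixed at half the most. Time passes only in rows, so rows that do not move let the fingers close. It gives the time, the measured TCP pose, the force, the opening and the grip force at its end, in the units of the state.
- read_state(): the state, without advancing time (a new reading comes with each control period).
- capture(name): name is "side" or "top" or "wrist"; returns the picture (384x512x3 uint8, red, green, blue); there is no depth.
- camera_info(name): a dict with "fovy" (degrees; the focal length in pixels is half the picture's height over the tangent of half this angle, whatever the lens; pixels are square), "cx", "cy" (the principal point, pixels), "xyz" and "orientation" of the camera in the world; the wrist camera has in their place "T_tool_cam" (4x4, takes a point from camera to tool coordinates, whose origin is the TCP and whose axes are the flange's). Camera axes: x right, y down, z forward; pixel columns grow to the right and rows downward; lengths in m; the calibration is good to about 2 mm. A picture is of the moment at which its call begins: read the wrist's pose just before it. camera_info takes no time and is no camera call.
- hand_in(): hands the job in; it is judged then, once.
The state is a dict: "time_s": time; "joint_positions": joint angles; "qvel": joint speeds; "tau": joint torques, N m; "position": TCP position; "tcp_rot": TCP orientation; "force": force on the tool from outside, world axes, zero at the start; "moment": the same for the moment, N m; "opening": opening from 0.0 (shut) to 1.0 (fully open); "grasp_force": force on a finger pad.
Only numpy, scipy, OpenCV 4.12 (cv2) and the standard library are available. Lean on these libraries where they do the work, as an engineer would, in place of code of your own. Each camera call takes 0.05 s, during which the arm holds its last target. There are 200 camera calls.

## Working session

There is one attempt and no reset: what is moved stays moved. The work goes in short steps, Python scripts to look and compute and a tool call to move; the robot and the scene stay as the last step left them, time stands still between calls to the robot, and variables do not carry over. Pictures are saved under pics/ and viewed, at most 10 in all, crops included, and the job is handed in when it is done.

Besides the shell and the picture viewer there is one more tool, called after "Request:" as name([rows], argument=value, ...), one row to a line, values as JSON. drive_tool: Moves the arm, as the interface text tells. Its arguments: {"type":"object","properties":{"motion":{"type":"array","items":{"type":"array"}},"gripper":{"type":"number"}},"required":["motion"]}

```bash
mkdir -p pics; cat > h.py <<'E'
import numpy as np, cv2
from rig import *
def cast(n,u,v,z):
    c=camera_info(n); f=192/np.tan(np.radians(c["fovy"])/2)
    R=np.array(c["orientation"]); o=np.array(c["xyz"])
    d=R@np.array([(u-c["cx"])/f,(v-c["cy"])/f,1]); return o+d*(z-o[2])/d[2]
def proj(n,p):
    c=camera_info(n); f=192/np.tan(np.radians(c["fovy"])/2)
    q=np.array(c["orientation"]).T@(np.array(p)-c["xyz"]); return np.array([c["cx"]+f*q[0]/q[2],c["cy"]+f*q[1]/q[2]])
E
python3 - <<'E'
from h import *
for n in("top","side"):
    im=capture(n); cv2.imwrite(f"pics/{n}0.png",im[:,:,::-1]); 
    c=camera_info(n); print(n,c)
a=cv2.imread("pics/top0.png");cv2.imwrite("pics/top0b.png",cv2.resize(a,(800,600),interpolation=cv2.INTER_CUBIC))
s=read_state();print(s["tcp_rot"],s["position"],s["time_s"])
E
```

```text
top {'fovy': 55.87561637458081, 'cx': 250.78845514529365, 'cy': 183.88747394655647, 'xyz': array([0.37081523, 0.03794249, 0.81129876]), 'orientation': array([[ 0.03788978, -0.97585748,  0.2150966 ],
       [-0.99928137, -0.03722871,  0.00712532],
       [ 0.00105447, -0.215212  , -0.97656678]])}
side {'fovy': 44.67989267581319, 'cx': 247.56026500562962, 'cy': 192.5060162094532, 'xyz': array([0.41086478, 0.7856585 , 0.74488665]), 'orientation': array([[-0.9916682 , -0.08313705,  0.09839927],
       [-0.12878402,  0.65748548, -0.74237963],
       [-0.00297684, -0.74886652, -0.66271417]])}
[[-9.40458478e-01  3.39907155e-01 -9.88290892e-04]
 [ 3.39908413e-01  9.40456992e-01 -1.70771456e-03]
 [ 3.48980684e-04 -1.94196302e-03 -9.99998053e-01]] [0.21207332 0.58721452 0.22167246] 0.1
```

View pics/top0b.png

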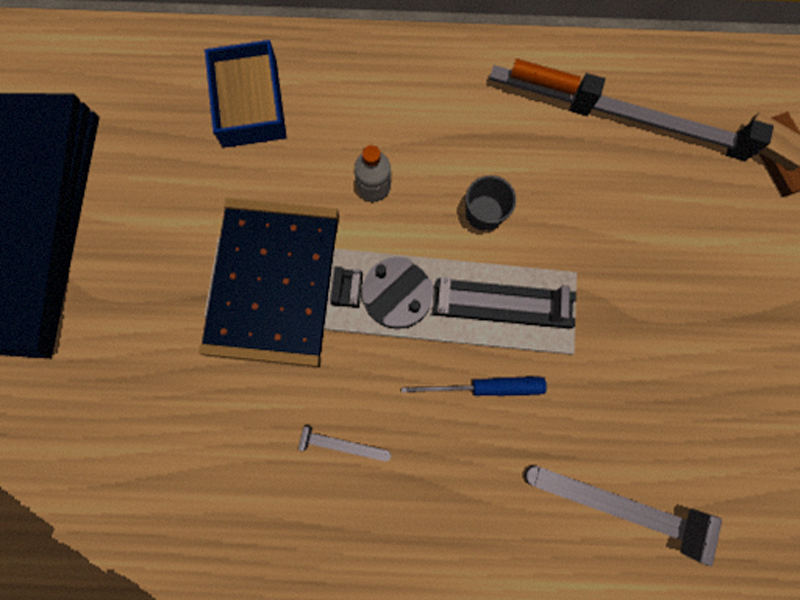

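View pics/side0.png

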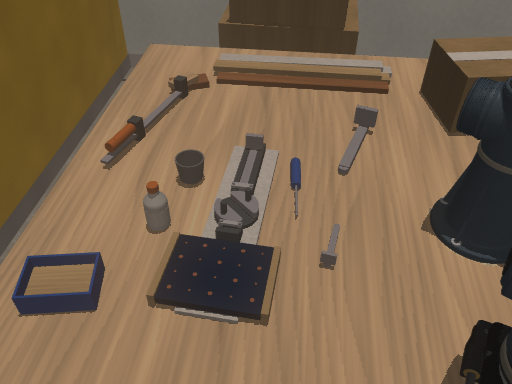

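The top view (800x600 scale) shows the jig, with the disc at (397,291) and posts at (381,271) and (414,307). Candidates for the bar:
- (508,300), in the rail with its tab at (565,303). This is the middle-sized one, so it is the one I want.
- (345,443), the small one near the robot.
- (620,500), the big one.
- (640,110), the clamp bar.

Next is a close crop of the jig.

```bash
python3 - <<'E'
from h import *
a=cv2.imread("pics/top0.png")[150:240,200:375]
cv2.imwrite("pics/crop1.png",cv2.resize(a,None,fx=4.5,fy=4.5,interpolation=cv2.INTER_CUBIC))
a=cv2.imread("pics/side0.png")[125:255,190:290]
cv2.imwrite("pics/crop2.png",cv2.resize(a,None,fx=4.5,fy=4.5,interpolation=cv2.INTER_CUBIC))
E
```

```text
(no output)
```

View pics/crop1.png

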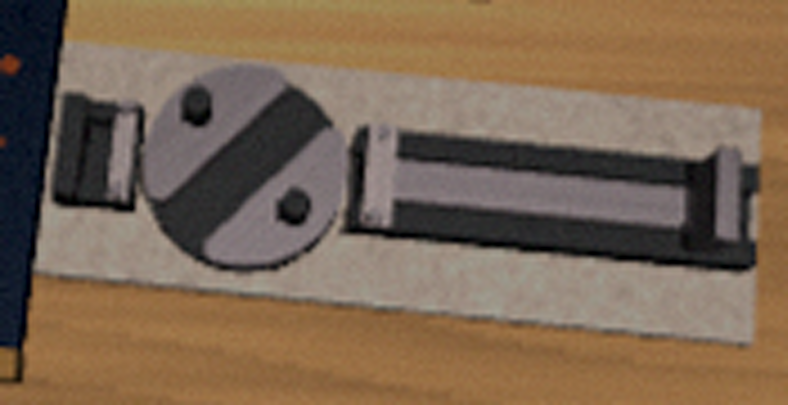

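View pics/crop2.png

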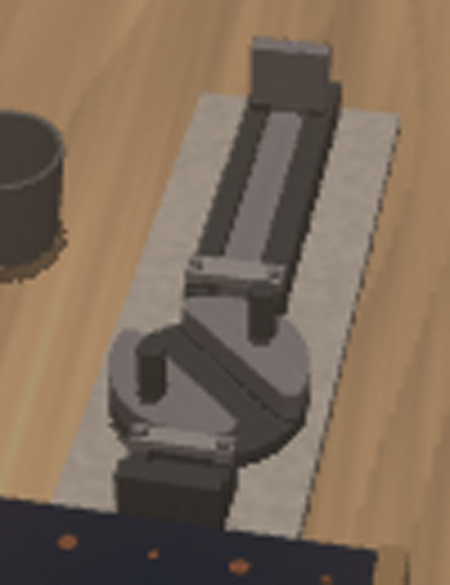

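The crop confirms the bar: it lies in the rail under the strap at (378,176), with its tab at (729,195). The disc is centred near (245,167), with posts at (196,103) and (293,205).

```bash
python3 - <<'E'
from h import *
np.set_printoptions(precision=4,suppress=True)
C=lambda x,y,z:cast("top",200+(x+.5)/4.5-.5,150+(y+.5)/4.5-.5,z)
S=lambda x,y,z:cast("side",190+(x+.5)/4.5-.5,125+(y+.5)/4.5-.5,z)
d=C(245,167,.036);st=C(378,176,.042);tab=C(729,195,.074);pa=C(196,98,.066);pb=C(294,198,.066)
for n,p in dict(disc=d,strap=st,tabtop=tab,p1=pa,p2=pb,pm=(pa+pb)/2,c1=C(762,108,.008),c2=C(750,345,.008),
  slot1=C(308,107,.036),slot2=C(182,217,.036),strap2=C(123,152,.042)).items(): print(n,p)
print("side strap",S(236,272,.042),"tab",S(290,45,.074),"posts",S(151,349,.066),S(262,292,.066),"strap2",S(184,440,.042))
x=st-d;print("yaw",np.degrees(np.arctan2(-x[1],-x[0])),np.linalg.norm(x)); x=tab-d;print(np.degrees(np.arctan2(-x[1],-x[0])),np.linalg.norm(x))
x=pa-pb;print("posts",np.degrees(np.arctan2(x[1],x[0])),np.linalg.norm(x))
x=C(308,107,.036)-C(182,217,.036);print("slot",np.degrees(np.arctan2(x[1],x[0])))
E
```

```text
disc [0.5355 0.0362 0.036 ]
strap [ 0.5322 -0.028   0.042 ]
tabtop [ 0.5227 -0.1872  0.074 ]
p1 [0.5615 0.0606 0.066 ]
p2 [0.5153 0.0129 0.066 ]
pm [0.5384 0.0368 0.066 ]
c1 [ 0.5821 -0.2253  0.008 ]
c2 [ 0.4614 -0.2155  0.008 ]
slot1 [0.5667 0.0064 0.036 ]
slot2 [0.5097 0.0657 0.036 ]
strap2 [0.5394 0.0955 0.042 ]
side strap [ 0.5312 -0.0259  0.042 ] tab [ 0.5226 -0.1862  0.074 ] posts [0.5595 0.0627 0.066 ] [0.5124 0.0152 0.066 ] strap2 [0.5388 0.0975 0.042 ]
yaw 87.09123992023565 0.06458818485185637
86.73183955570642 0.22693118080420882
posts 45.83819304571951 0.06641241492484362
slot -46.10520709703514
```

Top and side views agree on these:

| Item | Value |
|---|---|
| Jig origin | about (0.536, 0.0375) |
| Jig yaw | about 86.5° |
| Disc angle | about +0.83 rad |
| Post_a | the post nearer the robot |
| Bar nose | about jig x = -61 mm |

I'll turn the disc clockwise to 0 by pushing post_a along jig +x with the flat back of the shut fingers. First I turn the tool so its y lies along jig x.

Request:
drive_tool([
  [[0,0,0],[0,0,-0.144]],
  [[0,0,0],[0,0,-0.144]],
  [[-10,-20,0],[0,0,0]],
  [[-20,-35,0],[0,0,0]],
  [[-20,-35,0],[0,0,0]],
], gripper=0)

```text
time_s: 0.6
position: [0.2569, 0.494, 0.2219]
tcp_rot: [[-0.998, 0.057, -0.0], [0.057, 0.998, -0.001], [0.0, -0.001, -1.0]]
force: [-0.5, -1.2, 0.1]
opening: 0.633
grasp_force: 0.0
```

Request:
drive_tool([
  [[-20,-35,0],[0,0,0]],
  [[-20,-35,0],[0,0,0]],
  [[-20,-35,0],[0,0,0]],
  [[-20,-35,0],[0,0,0]],
  [[-20,-35,0],[0,0,0]],
])

```text
time_s: 1.1
position: [0.3468, 0.3129, 0.2224]
tcp_rot: [[-0.998, 0.058, -0.0], [0.058, 0.998, -0.0], [0.0, -0.0, -1.0]]
force: [1.0, -0.2, -0.4]
opening: 0.171
grasp_force: 0.0
```

Request:
drive_tool([
  [[-20,-35,0],[0,0,0]],
  [[-20,-35,0],[0,0,0]],
  [[-20,-35,0],[0,0,0]],
  [[-20,-35,0],[0,0,0]],
  [[-20,-35,0],[0,0,0]],
])

```text
time_s: 1.6
position: [0.4364, 0.1323, 0.2224]
tcp_rot: [[-0.998, 0.059, -0.0], [0.059, 0.998, 0.0], [0.0, 0.0, -1.0]]
force: [0.6, 1.2, -0.1]
opening: 0.006
grasp_force: 0.0
```

Request:
drive_tool([
  [[-20,-35,0],[0,0,0]],
  [[-20,-35,0],[0,0,0]],
  [[-10,-20,0],[0,0,0]],
  [[0,0,0],[0,0,0]],
])

```text
time_s: 2.0
position: [0.4824, 0.0384, 0.2224]
tcp_rot: [[-0.998, 0.063, 0.001], [0.063, 0.998, -0.001], [-0.001, -0.001, -1.0]]
force: [-0.4, 1.9, -0.5]
opening: 0.003
grasp_force: 0.0
```

```bash
cat >> h.py <<'E'
O=np.array([.5362,.0375]); Y=np.radians(86.5)
def rep():
    s=read_state(); p=np.array(s["position"]); c,n=np.cos(Y),np.sin(Y); d=p[:2]-O
    f=np.array(s["force"]); R=np.array(s["tcp_rot"])
    print("t",s["time_s"],"jig mm",np.round([d@[c,n]*1e3,d@[-n,c]*1e3,p[2]*1e3],1),"tool y deg",np.round(np.degrees(np.arctan2(R[1,1],R[0,1])),2),"tilt",np.round(R[:,2],3),
     "F jigx",np.round([f[:2]@[c,n],f[:2]@[-n,c],f[2]],1),"open",round(float(s["opening"]),2))
E
python3 -c "from h import *;rep()"
```

```text
t 2.0 jig mm [ -2.4  53.8 222.4] tool y deg 86.4 tilt [ 0.001 -0.001 -1.   ] F jigx [ 1.8  0.5 -0.5] open 0.0
```

Request:
drive_tool([
  [[-10,-22,0],[0,0,0]],
  [[-10,-22,0],[0,0,0]],
  [[-5,-18,0],[0,0,0]],
  [[0,0,30],[0,0,0]],
  [[0,0,40],[0,0,0]],
])

```text
time_s: 2.5
position: [0.5036, -0.0223, 0.1534]
tcp_rot: [[-0.998, 0.059, 0.005], [0.059, 0.998, -0.001], [-0.006, -0.001, -1.0]]
force: [0.5, 0.0, -0.9]
opening: 0.007
grasp_force: 0.0
```

Request:
drive_tool([
  [[0,0,40],[0,0,0]],
  [[0,0,35],[0,0,0]],
  [[0,0,18],[0,0,0]],
  [[0,0,8],[0,0,0]],
  [[0,0,0],[0,0,0]],
])

```text
time_s: 3.0
position: [0.5011, -0.0213, 0.0507]
tcp_rot: [[-0.998, 0.058, -0.003], [0.058, 0.998, 0.001], [0.003, 0.001, -1.0]]
force: [0.0, 0.0, -0.3]
opening: 0.005
grasp_force: 0.0
```

```bash
python3 -c "from h import *;rep()"
```

```text
t 3.0 jig mm [-60.9  31.5  50.7] tool y deg 86.67 tilt [-0.003  0.001 -1.   ] F jigx [ 0.  -0.  -0.3] open 0.01
```

Request:
drive_tool([
  [[-2,4,0],[0,0,0]],
  [[0,4,0],[0,0,0]],
  [[0,4,0],[0,0,0]],
  [[0,3,0],[0,0,0]],
  [[0,3,0],[0,0,0]],
])

```text
time_s: 3.5
position: [0.5054, -0.0043, 0.0521]
tcp_rot: [[-0.998, 0.058, 0.001], [0.058, 0.998, -0.001], [-0.001, -0.001, -1.0]]
force: [-1.7, -8.4, 2.5]
opening: 0.006
grasp_force: 5.0
```

Request:
drive_tool([
  [[0,4,0],[0,0,0]],
  [[0,4,0],[0,0,0]],
  [[0,4,0],[0,0,0]],
  [[0,3,0],[0,0,0]],
  [[0,0,0],[0,0,0]],
])

```text
time_s: 4.0
position: [0.5007, 0.0093, 0.0513]
tcp_rot: [[-0.998, 0.056, -0.011], [0.056, 0.998, -0.002], [0.011, -0.002, -1.0]]
force: [-6.7, -8.5, 2.4]
opening: 0.004
grasp_force: 4.7
```

```bash
python3 - <<'E'
from h import *
rep()
a=capture("top")[:,:,::-1][150:240,200:375]; b=capture("side")[:,:,::-1][125:255,190:290]
im=np.zeros((405,788+312,3),np.uint8); im[:,:787]=cv2.resize(a,(787,405),interpolation=2); im[:,788:]=cv2.resize(b,(312,405),interpolation=2)
cv2.imwrite("pics/c3.png",cv2.resize(im,(800,295)))
E
```

```text
t 4.0 jig mm [-30.3  33.8  51.3] tool y deg 86.77 tilt [-0.011 -0.002 -1.   ] F jigx [-8.9  6.1  2.4] open 0.0
```

View pics/c3.png

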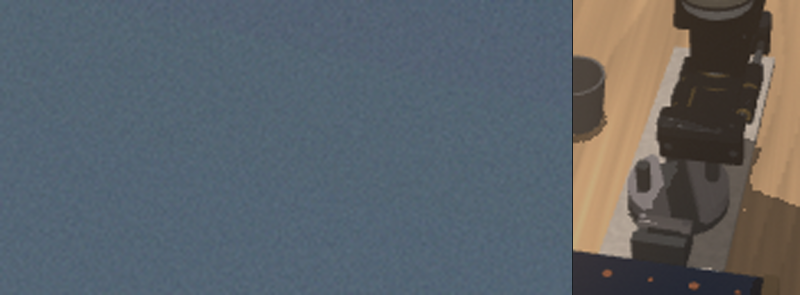

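The arm hides the top view. In the side view (right part) post_b is at (643,175) and the disc is turning correctly. About 8 mm of push remains.

Request:
drive_tool([
  [[0,3,0],[0,0,0]],
  [[0,3,0],[0,0,0]],
  [[0,2,0],[0,0,0]],
  [[0,0,0],[0,0,0]],
])

```text
time_s: 4.5
position: [0.5024, 0.018, 0.051]
tcp_rot: [[-0.998, 0.057, -0.008], [0.057, 0.998, -0.001], [0.008, -0.001, -1.0]]
force: [-5.0, -5.8, 1.0]
opening: 0.005
grasp_force: 2.9
```

```bash
python3 - <<'E'
from h import *
rep()
b=capture("side")[:,:,::-1][165:255,190:290]
cv2.imwrite("pics/c4.png",cv2.resize(b,None,fx=6,fy=6,interpolation=2))
E
```

```text
t 4.5 jig mm [-21.5  32.6  51. ] tool y deg 86.74 tilt [-0.008 -0.001 -1.   ] F jigx [-6.1  4.7  1. ] open 0.0
```

View pics/c4.png

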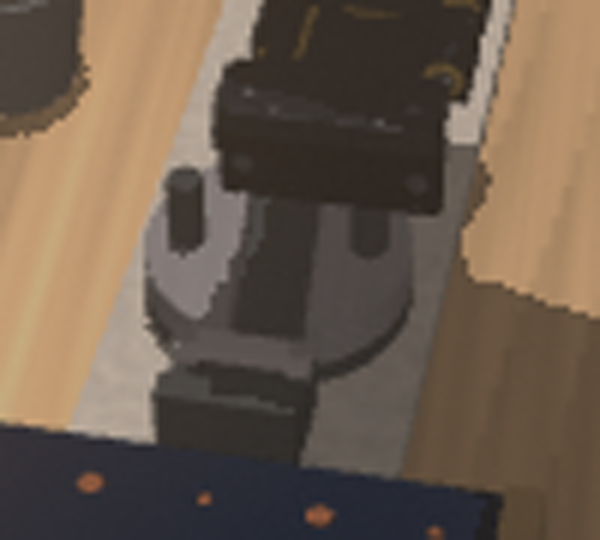

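The slot is nearly in line. I'll back off, lift, and move over the tail, then check the disc from the top view.

Request:
drive_tool([
  [[0,-8,0],[0,0,0]],
  [[0,-8,-10],[0,0,0]],
  [[0,0,-30],[0,0,0]],
  [[0,0,-30],[0,0,0]],
  [[-5,-30,0],[0,0,0]],
])

```text
time_s: 5.05
position: [0.5111, -0.0268, 0.1258]
tcp_rot: [[-0.998, 0.056, 0.008], [0.056, 0.998, -0.001], [-0.008, -0.001, -1.0]]
force: [0.5, 0.4, -0.2]
opening: 0.002
grasp_force: 0.0
```

Request:
drive_tool([
  [[-7,-40,0],[0,0,0]],
  [[-7,-40,0],[0,0,0]],
  [[-7,-40,0],[0,0,0]],
  [[-7,-40,0],[0,0,0]],
  [[0,-30,0],[0,0,0]],
])

```text
time_s: 5.55
position: [0.5271, -0.223, 0.1229]
tcp_rot: [[-0.998, 0.06, 0.004], [0.06, 0.998, -0.003], [-0.004, -0.002, -1.0]]
force: [0.8, 0.2, 0.8]
opening: 0.006
grasp_force: 0.0
```

Request:
drive_tool([
  [[0,0,0],[0,0,0]],
])

```text
time_s: 5.65
position: [0.5269, -0.2246, 0.1228]
tcp_rot: [[-0.998, 0.064, 0.005], [0.064, 0.998, -0.004], [-0.005, -0.004, -1.0]]
force: [-0.2, -0.6, -0.2]
opening: 0.002
grasp_force: 0.0
```

```bash
python3 - <<'E'
from h import *
rep()
a=capture("top")[:,:,::-1][150:240,200:375]; b=capture("side")[:,:,::-1][125:255,190:290]
im=np.zeros((585,787,3),np.uint8)
im[:315,:612]=cv2.resize(a,(612,315),interpolation=2)
c=b[50:110]; im[320:320+264,:440]=cv2.resize(c,(440,264),interpolation=2)
cv2.imwrite("pics/c5.png",im)
E
```

```text
t 5.65 jig mm [-262.1   -6.7  122.8] tool y deg 86.35 tilt [ 0.005 -0.004 -1.   ] F jigx [-0.6  0.1 -0.2] open 0.0
```

View pics/c5.png

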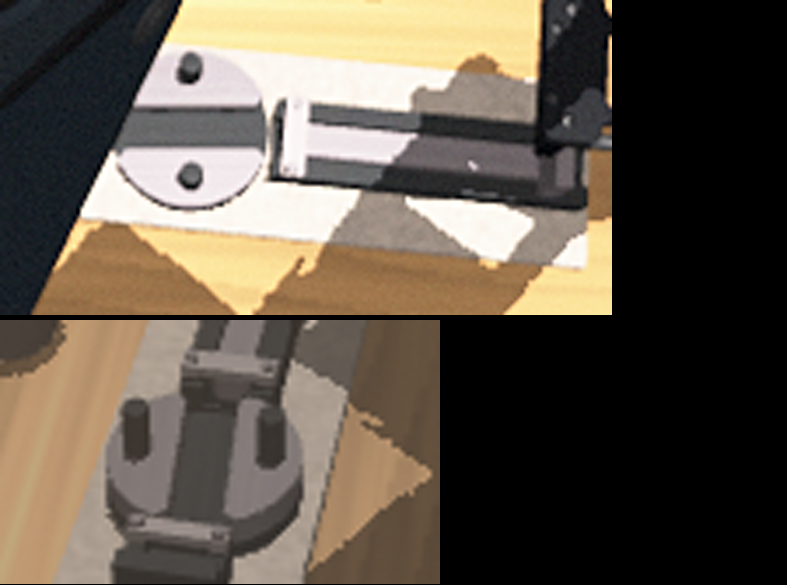

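The slot looks close to the rail line. In the top part of the picture the post tops are at (189,62) and (190,170). I'll compute the remaining angle.

```bash
python3 - <<'E'
from h import *
C=lambda x,y,z:cast("top",200+(x+.5)/3.5-.5,150+(y+.5)/3.5-.5,z)
S=lambda x,y,z:cast("side",190+(x+.5)/4.4-.5,175+(y-320+.5)/4.4-.5,z)
ang=lambda d:np.degrees(np.arctan2(d[1],d[0]))
d=C(189,62,.066)-C(190,170,.066);print("posts top",ang(d)+90-86.5,np.linalg.norm(d))
d=C(189,74,.040)-C(190,182,.040);print("posts base",ang(d)+90-86.5)
d=S(134,404,.066)-S(271,411,.066);print("posts side",ang(d)+90-86.5,np.linalg.norm(d))
for a,b in(((140,105),(255,108)),((125,149),(258,147))): d=C(*a,.036)-C(*b,.036);print("edge",ang(d)-86.5)
for a,b in(((312,122),(415,130)),((310,103),(420,111)),((165,47),(450,68))): d=C(*a,.034)-C(*b,.034);print("rail",ang(d)-86.5)
E
```

```text
posts top 6.087098317556396 0.06670412082643021
posts base 6.088179454512016
posts side 6.328707264110037 0.06827381290145605
edge 4.151581077182911
edge 6.561216802967763
rail 1.131263496895599
rail 1.4073568895158672
rail 1.3190104301499161
```

The disc is still about +5.5° off, so it needs about 3.3 mm more push, to TCP jig x of about -18. I'm going back to do that.

Request:
drive_tool([
  [[0,30,0],[0,0,0]],
  [[9,40,0],[0,0,0]],
  [[9,40,0],[0,0,0]],
  [[9,40,0],[0,0,0]],
  [[9,40,0],[0,0,0]],
])

```text
time_s: 6.25
position: [0.4996, -0.0243, 0.122]
tcp_rot: [[-0.998, 0.058, -0.0], [0.058, 0.998, 0.001], [0.0, 0.001, -1.0]]
force: [-0.2, 0.1, -0.8]
opening: 0.004
grasp_force: 0.0
```

Request:
drive_tool([
  [[3,30,0],[0,0,0]],
  [[0,0,30],[0,0,0]],
  [[0,0,30],[0,0,0]],
  [[0,0,12],[0,0,0]],
  [[0,0,0],[0,0,0]],
])

```text
time_s: 6.75
position: [0.4979, 0.004, 0.0485]
tcp_rot: [[-0.998, 0.058, -0.004], [0.058, 0.998, 0.001], [0.004, 0.001, -1.0]]
force: [0.1, -0.2, 1.0]
opening: 0.009
grasp_force: 0.0
```

```bash
python3 -c "from h import *;rep()"
```

```text
t 6.75 jig mm [-35.8  36.2  48.5] tool y deg 86.69 tilt [-0.004  0.001 -1.   ] F jigx [-0.2 -0.1  1. ] open 0.01
```

Request:
drive_tool([
  [[-2,5,0],[0,0,0]],
  [[0,5,0],[0,0,0]],
  [[0,4,0],[0,0,0]],
  [[0,3,0],[0,0,0]],
  [[0,0,0],[0,0,0]],
])

```text
time_s: 7.25
position: [0.5028, 0.0196, 0.0503]
tcp_rot: [[-0.998, 0.058, 0.001], [0.058, 0.998, -0.001], [-0.001, -0.001, -1.0]]
force: [-0.8, -2.9, 1.4]
opening: 0.007
grasp_force: 1.2
```

```bash
python3 -c "from h import *;rep()"
```

```text
t 7.25 jig mm [-19.9  32.2  50.3] tool y deg 86.68 tilt [ 0.001 -0.001 -1.   ] F jigx [-2.9  0.6  1.4] open 0.01
```

Request:
drive_tool([
  [[0,2,0],[0,0,0]],
  [[0,0,0],[0,0,0]],
  [[0,0,0],[0,0,0]],
])

```text
time_s: 7.55
position: [0.5028, 0.0213, 0.0499]
tcp_rot: [[-0.998, 0.059, 0.0], [0.059, 0.998, -0.001], [-0.0, -0.001, -1.0]]
force: [-0.6, -6.0, 4.0]
opening: 0.003
grasp_force: 2.4
```

```bash
python3 -c "from h import *;rep()"
```

```text
t 7.55 jig mm [-18.2  32.4  49.9] tool y deg 86.64 tilt [ 0.    -0.001 -1.   ] F jigx [-6.   0.3  4. ] open 0.0
```

Request:
drive_tool([
  [[0,-8,0],[0,0,0]],
  [[0,-8,-10],[0,0,0]],
  [[0,0,-30],[0,0,0]],
  [[0,0,-30],[0,0,0]],
  [[-5,-33,0],[0,0,0]],
])

```text
time_s: 8.05
position: [0.5061, -0.0259, 0.1231]
tcp_rot: [[-0.998, 0.055, 0.006], [0.055, 0.998, 0.0], [-0.006, 0.0, -1.0]]
force: [1.1, -1.3, 0.3]
opening: 0.003
grasp_force: 0.0
```

Request:
drive_tool([
  [[-6,-40,0],[0,0,0]],
  [[-6,-40,0],[0,0,0]],
  [[-6,-40,0],[0,0,0]],
  [[-4,-40,0],[0,0,0]],
  [[0,-30,0],[0,0,0]],
])

```text
time_s: 8.55
position: [0.5161, -0.2216, 0.1201]
tcp_rot: [[-0.998, 0.061, 0.002], [0.061, 0.998, -0.001], [-0.002, -0.001, -1.0]]
force: [0.6, -0.9, 0.5]
opening: 0.005
grasp_force: 0.0
```

Request:
drive_tool([
  [[0,0,0],[0,0,0]],
])

```text
time_s: 8.65
position: [0.5163, -0.2233, 0.1201]
tcp_rot: [[-0.998, 0.064, 0.003], [0.064, 0.998, -0.002], [-0.003, -0.002, -1.0]]
force: [0.3, 0.0, -0.1]
opening: 0.005
grasp_force: 0.0
```

```bash
python3 - <<'E'
from h import *
rep()
a=capture("top")[:,:,::-1][150:240,200:375]; b=capture("side")[:,:,::-1][125:255,190:290]
im=np.zeros((585,787,3),np.uint8)
im[:315,:612]=cv2.resize(a,(612,315),interpolation=2)
c=b[50:110]; im[320:320+264,:440]=cv2.resize(c,(440,264),interpolation=2)
cv2.imwrite("pics/c6.png",im)
E
```

```text
t 8.65 jig mm [-261.5    4.   120.1] tool y deg 86.33 tilt [ 0.003 -0.002 -1.   ] F jigx [ 0.  -0.3 -0.1] open 0.01
```

View pics/c6.png

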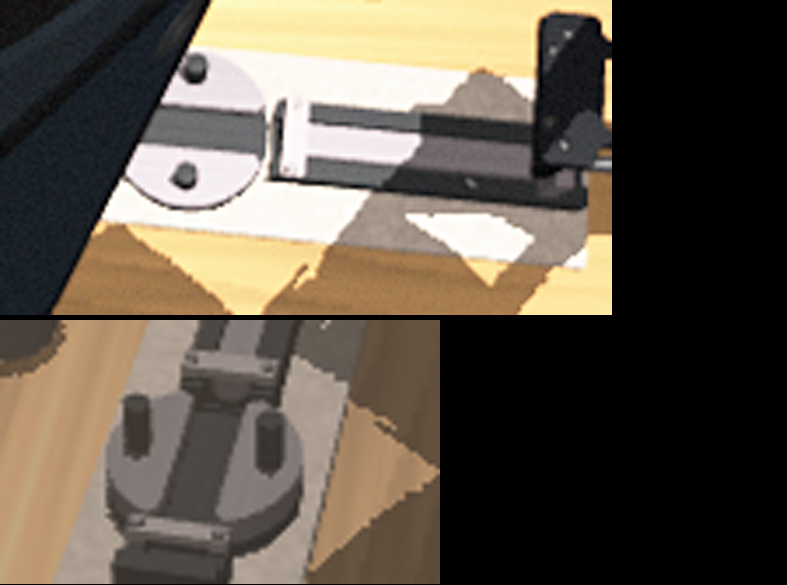

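The slot now lies parallel to the rail, with post tops at (195,62) and (184,170), within about 1° of zero. Next I go down behind the tab.

Request:
drive_tool([
  [[-4,0,25],[0,0,0]],
  [[0,0,30],[0,0,0]],
  [[0,0,16],[0,0,0]],
  [[0,0,5],[0,0,0]],
  [[0,0,0],[0,0,0]],
])

```text
time_s: 9.25
position: [0.519, -0.2171, 0.0431]
tcp_rot: [[-0.998, 0.058, -0.002], [0.058, 0.998, 0.002], [0.002, 0.001, -1.0]]
force: [0.3, 0.1, 0.8]
opening: 0.004
grasp_force: 0.0
```

Request:
drive_tool([
  [[0,5,0],[0,0,0]],
  [[0,5,0],[0,0,0]],
  [[0,5,0],[0,0,0]],
  [[0,5,0],[0,0,0]],
  [[0,5,0],[0,0,0]],
])

```text
time_s: 9.75
position: [0.5222, -0.1947, 0.0445]
tcp_rot: [[-0.998, 0.058, 0.003], [0.058, 0.998, -0.003], [-0.003, -0.003, -1.0]]
force: [-0.7, -5.8, 3.6]
opening: 0.002
grasp_force: 2.6
```

```bash
python3 -c "from h import *;rep()"
```

```text
t 9.75 jig mm [-2.326e+02 -2.000e-01  4.450e+01] tool y deg 86.66 tilt [ 0.003 -0.003 -1.   ] F jigx [-5.8  0.3  3.6] open 0.0
```

Request:
drive_tool([
  [[0,6,0],[0,0,0]],
  [[0,6,0],[0,0,0]],
  [[0,6,0],[0,0,0]],
  [[0,6,0],[0,0,0]],
  [[0,6,0],[0,0,0]],
])

```text
time_s: 10.25
position: [0.524, -0.1649, 0.0445]
tcp_rot: [[-0.998, 0.059, 0.003], [0.059, 0.998, -0.003], [-0.003, -0.002, -1.0]]
force: [-0.7, -5.3, 3.3]
opening: 0.004
grasp_force: 3.0
```

```bash
python3 -c "from h import *;rep()"
```

```text
t 10.25 jig mm [-2.027e+02 -2.000e-01  4.450e+01] tool y deg 86.64 tilt [ 0.003 -0.003 -1.   ] F jigx [-5.3  0.4  3.3] open 0.0
```

The bar is inside the slot and moving freely at about 5 N, so I keep pushing.

Request:
drive_tool([
  [[0,7,0],[0,0,0]],
  [[0,7,0],[0,0,0]],
  [[0,7,0],[0,0,0]],
  [[0,7,0],[0,0,0]],
  [[0,7,0],[0,0,0]],
])

```text
time_s: 10.75
position: [0.5261, -0.1298, 0.0445]
tcp_rot: [[-0.998, 0.059, 0.003], [0.059, 0.998, -0.002], [-0.003, -0.002, -1.0]]
force: [-0.2, -5.2, 4.6]
opening: 0.007
grasp_force: 3.2
```

Request:
drive_tool([
  [[0,7,0],[0,0,0]],
  [[0,7,0],[0,0,0]],
  [[0,7,0],[0,0,0]],
  [[0,7,0],[0,0,0]],
  [[0,5,0],[0,0,0]],
])

```text
time_s: 11.25
position: [0.528, -0.0967, 0.0446]
tcp_rot: [[-0.998, 0.058, 0.003], [0.058, 0.998, -0.002], [-0.003, -0.002, -1.0]]
force: [-0.4, -6.3, 5.1]
opening: 0.005
grasp_force: 3.5
```

```bash
python3 -c "from h import *;rep()"
```

```text
t 11.25 jig mm [-134.5   -0.    44.6] tool y deg 86.67 tilt [ 0.003 -0.002 -1.   ] F jigx [-6.3  0.1  5.1] open 0.0
```

Request:
drive_tool([
  [[0,5,0],[0,0,0]],
  [[0,5,0],[0,0,0]],
  [[0,5,0],[0,0,0]],
  [[0,4,0],[0,0,0]],
  [[0,3,0],[0,0,0]],
])

```text
time_s: 11.75
position: [0.5293, -0.0748, 0.0445]
tcp_rot: [[-0.998, 0.058, 0.003], [0.058, 0.998, -0.002], [-0.003, -0.002, -1.0]]
force: [-0.4, -6.4, 5.2]
opening: 0.01
grasp_force: 3.3
```

Request:
drive_tool([
  [[0,2,0],[0,0,0]],
  [[0,2,0],[0,0,0]],
  [[0,0,0],[0,0,0]],
])

```text
time_s: 12.05
position: [0.5295, -0.0707, 0.0445]
tcp_rot: [[-0.998, 0.058, 0.003], [0.058, 0.998, -0.002], [-0.003, -0.002, -1.0]]
force: [-0.0, -4.6, 4.0]
opening: 0.005
grasp_force: 2.7
```

```bash
python3 -c "from h import *;rep()"
```

```text
t 12.05 jig mm [-1.084e+02  1.000e-01  4.450e+01] tool y deg 86.65 tilt [ 0.003 -0.002 -1.   ] F jigx [-4.6 -0.3  4. ] open 0.0
```

Request:
drive_tool([
  [[0,2,0],[0,0,0]],
  [[0,2,0],[0,0,0]],
  [[0,0,0],[0,0,0]],
])

```text
time_s: 12.35
position: [0.5297, -0.067, 0.0445]
tcp_rot: [[-0.998, 0.058, 0.003], [0.058, 0.998, -0.002], [-0.003, -0.002, -1.0]]
force: [-0.9, -6.2, 5.3]
opening: 0.008
grasp_force: 3.5
```

Request:
drive_tool([
  [[0,2,0],[0,0,0]],
  [[0,1,0],[0,0,0]],
  [[0,0,0],[0,0,0]],
])

```text
time_s: 12.65
position: [0.5305, -0.0667, 0.0447]
tcp_rot: [[-0.998, 0.056, 0.004], [0.056, 0.998, -0.006], [-0.004, -0.006, -1.0]]
force: [-2.1, -15.7, 4.9]
opening: 0.007
grasp_force: 8.3
```

It has hit a hard stop where home was predicted. One more small press to confirm, then I retreat and lift.

Request:
drive_tool([
  [[0,2,0],[0,0,0]],
  [[0,0,0],[0,0,0]],
])

```text
time_s: 12.85
position: [0.5318, -0.0666, 0.045]
tcp_rot: [[-0.998, 0.055, 0.006], [0.055, 0.998, -0.009], [-0.007, -0.009, -1.0]]
force: [-1.9, -21.1, 3.3]
opening: 0.004
grasp_force: 11.0
```

Request:
drive_tool([
  [[0,-8,0],[0,0,0]],
  [[0,-12,0],[0,0,0]],
  [[0,-12,-5],[0,0,0]],
  [[0,0,-35],[0,0,0]],
  [[0,0,-40],[0,0,0]],
])

```text
time_s: 13.35
position: [0.5252, -0.0927, 0.123]
tcp_rot: [[-0.998, 0.06, -0.005], [0.06, 0.998, 0.003], [0.005, 0.002, -1.0]]
force: [1.0, 0.1, 0.6]
opening: 0.009
grasp_force: 0.0
```

Request:
drive_tool([
  [[0,-40,-20],[0,0,0]],
  [[0,-40,-20],[0,0,0]],
  [[0,-40,0],[0,0,0]],
  [[0,-30,0],[0,0,0]],
  [[0,0,0],[0,0,0]],
])

```text
time_s: 13.85
position: [0.5183, -0.2469, 0.1641]
tcp_rot: [[-0.998, 0.063, 0.002], [0.063, 0.998, -0.002], [-0.002, -0.002, -1.0]]
force: [0.2, -0.1, 0.1]
opening: 0.006
grasp_force: 0.0
```

```bash
python3 - <<'E'
from h import *
rep()
b=capture("side")[:,:,::-1]
a=capture("top")[:,:,::-1][120:255,180:375]
im=np.zeros((590,800,3),np.uint8)
im[:270,:390]=cv2.resize(a,(390,270),interpolation=2)
im[:270,400:760]=cv2.resize(b,(360,270))
im[280:280+310,:400]=cv2.resize(b[150:243,190:310],(400,310),interpolation=2)
cv2.imwrite("pics/c7.png",im)
S=lambda u,v,z:cast("side",u,v,z)
E
```

```text
t 13.85 jig mm [-285.     0.5  164.1] tool y deg 86.39 tilt [ 0.002 -0.002 -1.   ] F jigx [-0.1 -0.2  0.1] open 0.01
```

View pics/c7.png

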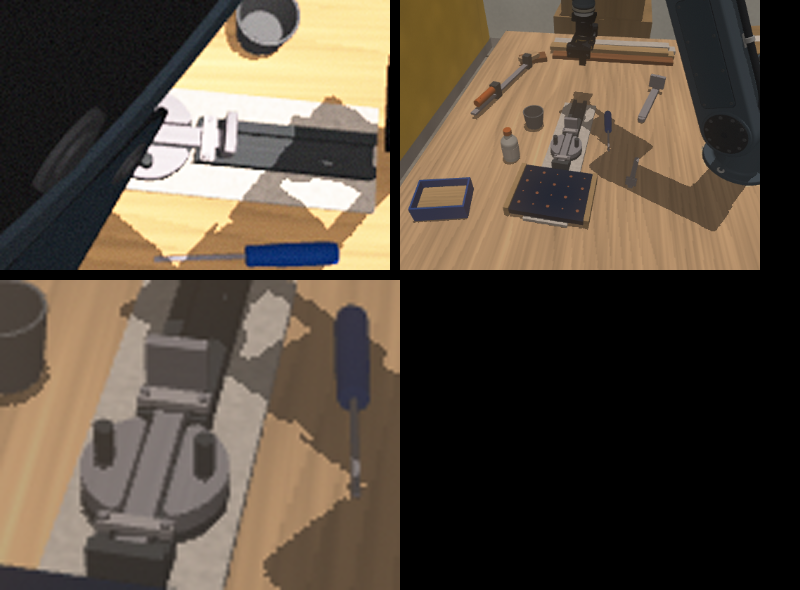

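The bar runs through the slot and under the receiving strap to the stop block, and the bystanders are untouched. I'll check the tab position numerically (top-crop pixel (231,132), expected jig x about -86) and hand in if it agrees.

```bash
python3 - <<'E'
from h import *
ax=np.array([np.cos(Y),np.sin(Y)])
x1=(cast("top",295.3,185.8,.074)[:2]-O)@ax*1e3
x2=(cast("side",190+180/3.333,150+60/3.333,.074)[:2]-O)@ax*1e3
print(x1,x2)
if abs(x1+86)<5: print(hand_in())
E
```

```text
-87.04449895442022 -87.04854102645116
the job is handed in; nothing more can be done
None
```

The disc is in line and the bar is fully home: it stopped hard at about 21 N and the tab measures within about 1 mm of its home position. The arm is clear, the bystanders look unmoved, and I handed the job in at about 14 s; no verdict came back.

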